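Slide a specimen carrier under the ring-light bridge

ROBOT

A 7-joint arm with a two-finger parallel gripper is mounted at the origin on the work surface. World frame = base frame: x ahead of the robot, y to its left, z up, the work surface at z = 0. Lengths are in m, angles in rad, forces in N, time in s.
With the tool pointing down it reaches from about 0.425 to 0.925 m from the base axis. Payload 6.8 kg.
Tool frame: the origin (TCP) lies between the finger pads; the fingertips stand 22 mm ahead of it and the grasp point (between the pads) lies 3 mm ahead of it; z points along the fingers, y is the direction in which the jaws open and shut (so a half turn about z gives the same grasp; the last joint's range is limited). The gripper opens to 85 mm and grips with 20 to 120 N. Pads are 22 mm wide; open, the fingers measure 114 mm over their backs; the gripper's body (76 mm by 85 mm) begins 54 mm behind the grasp point. The pads swing forward as they close: fully open they stand 13 mm farther back than shut.
Start: joints at [-1.281, 0.477, 0.022, 1.555, -0.011, 1.109, -0.083], TCP at [0.261, 0.622, 0.253] pointing down, gripper open.
Joint ranges: [-2.96, 2.96], [-0.34, 2.1], [-1.41, 1.46], [0.24, 2.44], [-1.37, 4.51], [0.17, 1.92], [-2.96, 2.96]. Speed limits (rad/s): [2.39, 2.39, 3.14, 3.14, 3.14, 3.14, 3.14].

INTERFACE

Orientations are given as a unit quaternion [w, x, y, z].
In Python, from station import bot gives the robot as it stands. The module is installed in compiled form; this text tells all that it offers.
- The arm moves only by the tool drive_tool, never from a script. Its argument "series" is one flat list of numbers, 7 for each row, row after row: the opening, from -1 (shut) to 1 (fully open), then the shift along the tool's x, y, z in mm, then the turn, a rotation vector about the tool's x, y, z in rad. In form: [jaw, x, y, z, wx, wy, wz, jaw, x, y, z, wx, wy, wz, ...]. A call has 1 to 12 rows; each row shifts and turns the commanded pose from where the row before left it, along the tool's axes as they then stand; what a row does not reach is not made up. A row lasts 1/8 s, in which the tool goes at most 62.5 mm and 10.7 degrees, less where a joint would pass 70% of its speed; a pose out of reach is approached as far as the arm can. A call with a gripper value outside its range is refused whole. The fingers move at their own pace and stop on an object; "force" is the grip in N (left out, the last holds). Time passes only in rows, so rows that do not move let the fingers close. It gives the time, the measured TCP pose, the force and the opening at its end, in the units of the state.
- bot.get_obs(): the state, without advancing time (a new reading comes with each control period).
- bot.read_camera(name): name is "side" or "top" or "wrist"; returns a dict with "pixels" (384x512x3 uint8, blue, green, red), "camera_matrix" (3x3 intrinsics, pixels), "rvec" (rotation vector, rad) and "tvec" (3), from world to camera coordinates, as OpenCV has them. Camera axes: x right, y down, z forward; pixel columns grow to the right and rows downward; lengths in m; the calibration is good to about 2 mm. A picture is of the moment at which its call begins. There is no depth.
- bot.hand_in(): hands the job in, once; it reports no verdict.
The state is a dict: "t": time; "q": joint angles; "joint_vel": joint speeds; "joint_torque": joint torques, N m; "eef_pos": TCP position; "tool_rot": TCP orientation; "contact_force": force on the tool from outside, world axes, zero at the start; "torque": the same for the moment, N m; "gripper_width": opening from 0.0 (shut) to 1.0 (fully open).
Only numpy, scipy, OpenCV 4.12 (cv2) and the standard library are available. Lean on these libraries where they do the work, as an engineer would, in place of code of your own. Each camera call takes 0.05 s, during which the arm holds its last target. There are 200 camera calls.

TASK

With the fingertips, push the flat specimen carrier along the black stage and under the low ring-light bridge until the amber specimen is centred below the round opening and the carrier sits square with the stage, then press the green start button fully down and let it go. Only push the carrier: do not pick it up or tip it, do not knock it or the robot against the bridge, and leave the jar, the slide box and the spare puck where they stand.

Things in the scene. Friction and masses are not known exactly. Their poses are not given: they have to be found in the camera images.
- stage: Fixed black base plate on the bench, 460 x 220 mm, top 8 mm above the bench. Origin on the bench straight below the centre of the bridge's opening; x along the stage the way the carrier is pushed (roughly to the robot's left), y across, z up. It spans x -345 to +115 mm, y -110 to +110 mm. Two thin white painted lines at y = +-52 mm.
- bridge: Fixed cream bridge over the stage, same origin and axes as the stage. A plate 100 (x) x 180 (y) x 16 mm, underside 42 mm and top 58 mm above the bench, on two side walls 80 mm long (x) that leave y -66 to +66 mm free. Round opening 60 mm across in its middle, with a steel collar 74 mm across on top (highest point 64 mm above the bench).
- ring_center (a point): Centre of the bridge's round opening, at the level of the bridge's underside (42 mm above the bench).
- carrier: Loose aluminium carrier, 0.25-0.5 kg: flat block 150 (x) x 90 (y) x 14 mm with a fixed amber puck on top (40 mm across, 16 mm high). Origin: middle of its underside, 8 mm above the bench on the stage; x along its length towards the puck's end, which goes under first; z up. Total top 38 mm above the bench: 4 mm headroom. In place, its tail sticks out 60 mm before the bridge plate.
- specimen (a point): Centre of the top of the amber puck, fixed on the carrier at x = +35 mm, y = 0, 30 mm above the carrier's underside.
- start_button_top (a point): Centre of the top of the round green push button, 32 mm in diameter, in a black housing fixed on the bench past the far end of the stage; pressed straight down.
- start_button (a joint): Travel of the start button: 0 released, 0.006 m fully down; a spring pushes it back, 5 N hold it fully down.
- jar: Bystander: amber jar with a white cap, 48 mm in diameter, 65 mm high, loose on the bench. Origin at the centre of its underside.
- slide_box: Bystander: blue slide box with a white band, 85 (x) x 50 (y) x 32 mm, loose on the bench. Origin at the centre of its underside.
- spare_puck: Bystander: dull green resin puck, 40 mm in diameter, 30 mm high, loose on the bench. Origin at the centre of its underside.
There are look-alikes about, which are no part of the job. What is meant by the part that bears start_button_top is not purple or yellow, and is the larger of those in its own colour.

How it is judged:
By the outcome, as a careful person would: the job done as asked, in the order asked, and still so for the second after the job is handed in, with the robot touching nothing.
It also fails if it takes over 72 s, if anything falls off the work surface, if the arm or the gripper's body presses on something with over 40 N, if the wrist force passes 120 N, or if a joint passes its speed limit or range.

## Working session

There is one attempt and no reset: what is moved stays moved. The work goes in short steps, Python scripts to look and compute and a tool call to move; the robot and the scene stay as the last step left them, time stands still between calls to the robot, and variables do not carry over. Pictures are saved under pics/ and viewed, about 8 in all and at most 12, crops included, and the job is handed in when it is done.

Besides the shell and the picture viewer there is one more tool, called as a command line: name --argument value ..., lists and objects as JSON in quotes. drive_tool: Moves the arm, as the interface text tells. Its arguments: {"type":"object","properties":{"series":{"type":"array"},"force":{"type":"number"}},"required":["series"]}

```bash
mkdir -p pics; cat > h.py <<'E'
import numpy as np, cv2
from station import bot
def cam(n,save=None):
    c=bot.read_camera(n)
    if save: cv2.imwrite('pics/'+save,c['pixels'])
    return c
def ray(c,uv):
    K=np.array(c['camera_matrix'],float);R=cv2.Rodrigues(np.array(c['rvec'],float))[0];t=np.array(c['tvec'],float).ravel()
    uv=np.array(uv,float).reshape(-1,2)
    d=np.c_[uv,np.ones(len(uv))]@np.linalg.inv(K).T@R
    return -R.T@t,d
def onz(c,uv,z):
    o,d=ray(c,uv); return o+d*((z-o[2])/d[:,2])[:,None]
def tri(c1,p1,c2,p2):
    o1,d1=ray(c1,p1);o2,d2=ray(c2,p2);d1=d1[0];d2=d2[0]
    s=np.linalg.lstsq(np.c_[d1,-d2],o2-o1,rcond=None)[0]
    a=o1+s[0]*d1;b=o2+s[1]*d2
    return (a+b)/2,np.linalg.norm(a-b)
def proj(c,P):
    return cv2.projectPoints(np.array(P,float).reshape(-1,3),np.array(c['rvec'],float),np.array(c['tvec'],float),np.array(c['camera_matrix'],float),None)[0].reshape(-1,2)
E
python3 - <<'E'
from h import *
print(bot.get_obs())
for n in ['top','side']:
    c=cam(n,n+'0.png'); o,_=ray(c,(0,0)); print(n,o,c['camera_matrix'][0][0])
a=cv2.imread('pics/top0.png');b=cv2.imread('pics/side0.png')
E
```

```text
{'t': 0.0, 'q': array([-1.28109404,  0.47781359,  0.02233866,  1.55648517, -0.01146943,
        1.10929577, -0.08310187]), 'joint_vel': array([-8.67204153e-05, -3.18593848e-04,  1.22246973e-03,  4.36100179e-04,
       -5.65244534e-05,  1.21101074e-04, -1.93513743e-04]), 'joint_torque': array([-6.62827479e-04, -5.96453154e+01,  1.60795167e+00, -2.81191009e+01,
        1.25715189e-02,  9.51102935e-03,  7.73901178e-06]), 'eef_pos': array([0.26128975, 0.62175988, 0.25230239]), 'tool_rot': array([-1.02471706e-04,  1.97575516e-01,  9.80287222e-01, -9.31213568e-04]), 'contact_force': array([-0.6067909 , -0.80968552,  0.30077305]), 'torque': array([ 0.03604664,  0.0035713 , -0.0145778 ]), 'gripper_width': 1.000484112924404}
top [0.30432885 0.11358851 1.1260472 ] 466.84276282250727
side [0.09316571 0.61025868 0.4406132 ] 416.9786463019769
```

View pics/top0.png

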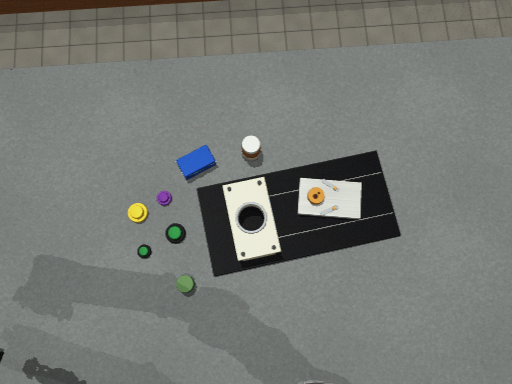

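View pics/side0.png

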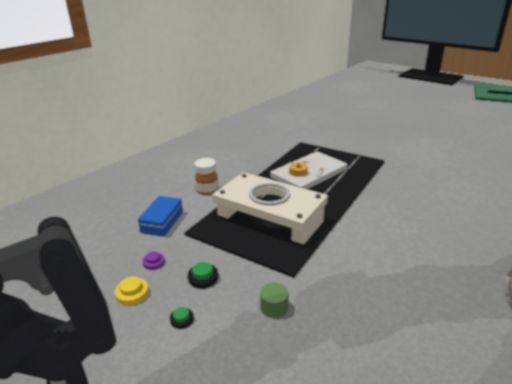

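Top view: black stage, with the bridge opening at about (251,218), the carrier at (330,198) and its amber puck at (316,196). The slide box is at (196,161), the jar at (251,147) and the spare puck at (185,284).
Button candidates in top pixels: large green (175,233), small green (144,251), yellow (138,213), purple (164,198). The description points to the large green one at (175,233), which is (203,273) in the side view.

```bash
cat > m.py <<'E'
from h import *
def blobs(c,lo,hi,amin=20):
    hsv=cv2.cvtColor(c['pixels'],cv2.COLOR_BGR2HSV)
    m=cv2.inRange(hsv,lo,hi); m=cv2.morphologyEx(m,cv2.MORPH_CLOSE,np.ones((3,3)))
    cs=cv2.findContours(m,cv2.RETR_EXTERNAL,cv2.CHAIN_APPROX_NONE)[0]
    return sorted([x for x in cs if cv2.contourArea(x)>amin],key=cv2.contourArea,reverse=True),m
def cen(x):
    m=cv2.moments(x); return (m['m10']/m['m00'],m['m01']/m['m00'])
E
python3 - <<'E'
from m import *
np.set_printoptions(precision=4,suppress=True)
T=cam('top');S=cam('side')
G=((55,120,50),(80,255,255)); 
for nm,rng in dict(green=G,black=((0,0,0),(180,255,28)),white=((0,0,150),(40,70,255)),amber=((8,150,120),(22,255,255)),sprpuck=((40,60,40),(56,200,200)),blue=((105,150,50),(125,255,255))).items():
  for n,c in (('top',T),('side',S)):
    for b in blobs(c,*rng)[0][:6]:
        r=cv2.minAreaRect(b); print(nm,n,np.array(cen(b)),cv2.contourArea(b),np.round(r[1],1),round(r[2],1), onz(c,cen(b),0.03)[0][:2] if n=='top' else '')
for p in [(0,0),(512,0),(512,384),(0,384)]: print(p,onz(T,p,0)[0])
a=T['pixels'];b=cv2.resize(a[140:310,120:410],None,fx=2.7,fy=2.7,interpolation=cv2.INTER_CUBIC);cv2.imwrite('pics/crop1.png',b)
E
```

```text
green top [174.0954 232.1048] 124.0 [12. 13.] 90.0 [0.4762 0.295 ]
green top [143.0776 250.6121] 58.0 [9. 8.] 90.0 [0.4374 0.3691]
green side [202.0296 270.9463] 270.0 [16. 22.] 90.0 
green side [180.9155 314.585 ] 171.5 [13. 17.] 90.0 
black top [348.3822 204.7181] 5331.5 [ 88.1 111.3] 77.8 [ 0.5139 -0.1236]
black top [261.4662 261.1213] 301.0 [ 8.8 48.1] 77.7 [0.3941 0.0935]
black top [249.1218 213.5527] 193.0 [17.1 24.3] 81.5 [0.5087 0.1149]
black top [292.8276 198.5701] 72.5 [10.2 13. ] 15.9 [0.538  0.0077]
black top [178.3636 239.8636] 22.0 [ 4.9 17. ] 45.0 [0.4571 0.2855]
black side [275.2682 228.7167] 918.5 [113.9  31.3] 3.9 
black side [445.0443  59.3605] 828.5 [ 60.  127.6] 70.8 
black side [ 13.2241 317.3189] 657.5 [35. 46.] 0.0 
black side [ 23.4204 364.5719] 369.5 [21.3 38.1] 85.0 
black side [205.1101 283.247 ] 56.0 [ 7.  25.5] 78.2 
black side [ 65.4333 336.19  ] 50.0 [11. 20.] 90.0 
white top [251.0604 218.3402] 3221.5 [76.7 44.1] 77.7 [0.4968 0.111 ]
white top [329.6686 197.4733] 1867.0 [62.2 35.7] 4.4 [ 0.5346 -0.0808]
white top [252.5877 140.1975] 67.5 [16.7  8.2] 2
[... 158 characters left out ...]
9.155 ] 405.5 [47.1 15.9] 13.2 
white side [ 17.9533 233.0154] 292.5 [12.  41.9] 70.0 
white side [357.1951 356.0118] 170.0 [17.8 35.3] 73.3 
white side [145.2329 320.6894] 124.5 [14.9 25.6] 42.3 
amber top [315.6686 195.1871] 175.5 [14. 15.] 90.0 [ 0.5426 -0.0478]
amber side [297.9925 168.9323] 133.0 [10. 14.] 90.0 
sprpuck top [184.8776 283.7228] 231.5 [17.4 17. ] 26.6 [0.3543 0.2738]
sprpuck side [274.1136 299.7673] 768.5 [34. 26.] 90.0 
blue top [195.8686 161.6905] 714.0 [22.5 34.3] 62.4 [0.6464 0.2365]
blue side [160.8277 214.6826] 954.5 [29.8 48.5] 37.6 
(0, 0) [1.1539 0.7566 0.    ]
(512, 0) [ 1.0545 -0.6371  0.    ]
(512, 384) [ 0.0827 -0.4526  0.    ]
(0, 384) [0.1597 0.706  0.    ]
```

View pics/crop1.png

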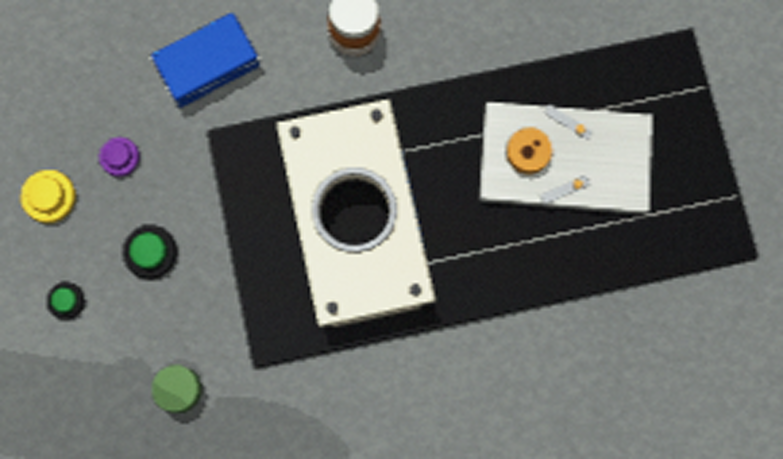

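```bash
cat > fit.py <<'E'
from m import *
from scipy.optimize import least_squares
def quad(mask):
    # corners of a convex 4-sided blob: line fits to hull-near contour sides
    c=max(cv2.findContours(mask,cv2.RETR_EXTERNAL,cv2.CHAIN_APPROX_NONE)[0],key=cv2.contourArea)
    p=c.reshape(-1,2).astype(np.float32)
    box=cv2.boxPoints(cv2.minAreaRect(cv2.convexHull(c)))
    L=[]
    for i in range(4):
        a,b=box[i],box[(i+1)%4];u=(b-a)/np.linalg.norm(b-a);n=np.array([-u[1],u[0]])
        s=(p-a)@u;d=abs((p-a)@n)
        k=(d<4)&(s>5)&(s<np.linalg.norm(b-a)-5)
        v=cv2.fitLine(p[k],cv2.DIST_HUBER,0,.01,.01).ravel();L.append(np.cross([v[2],v[3],1],[v[2]+v[0],v[3]+v[1],1]))
    q=[np.cross(L[i-1],L[i]) for i in range(4)]
    return np.array([x[:2]/x[2] for x in q])
def rigid(P,M):
    # best 2D pose (x,y,th) mapping model M to P, cyclic order search
    best=None
    for k in range(4):
        for s in (1,-1):
            Q=np.roll(P[::s],k,0)
            A=Q-Q.mean(0);B=M-M.mean(0)
            th=np.arctan2((B[:,0]*A[:,1]-B[:,1]*A[:,0]).sum(),(B*A).sum())
            R=np.array([[np.cos(th),-np.sin(th)],[np.sin(th),np.cos(th)]])
            t=Q.mean(0)-R@M.mean(0);e=np.abs(Q-(M@R.T+t)).max()
            if best is None or e<best[0]-0: 
                best=(e,t,th)
            if abs(e-best[0])<.004 and np.cos(th-np.pi/2)>np.cos(best[2]-np.pi/2): best=(e,t,th)
    return best
def rect(x0,x1,y0,y1): return np.array([[x0,y0],[x1,y0],[x1,y1],[x0,y1]],float)
def parts(c):
    hsv=cv2.cvtColor(c['pixels'],cv2.COLOR_BGR2HSV)
    return hsv
E
python3 - <<'E'
from fit import *
np.set_printoptions(precision=4,suppress=True)
T=cam('top');hsv=parts(T)
w,m=blobs(T,(0,0,150),(40,70,255))
dark=cv2.inRange(hsv,(0,0,0),(180,255,45))
z=np.zeros_like(dark);cv2.drawContours(z,w[:2],-1,255,-1)
st=cv2.morphologyEx(dark|z,cv2.MORPH_CLOSE,np.ones((5,5)))
for nm,mask,zz,M in [('stage',st,.008,rect(-.345,.115,-.11,.11)),('bridge',None,.058,rect(-.05,.05,-.09,.09)),('carrier',None,.022,rect(-.075,.075,-.045,.045))]:
    if mask is None:
        mask=np.zeros_like(dark);cv2.drawContours(mask,[w[0 if nm=='bridge' else 1]],-1,255,-1)
    q=quad(mask);P=onz(T,q,zz)[:,:2];e,t,th=rigid(P,M)
    print(nm,q.round(1).tolist(),P.tolist(),'err',e,'t',t,'th',np.degrees(th))
S=cam('side')
gT=cen(blobs(T,(55,120,50),(80,255,255))[0][0]);gS=cen(blobs(S,(55,120,50),(80,255,255))[0][0])
print('button',tri(T,gT,S,gS))
aT=cen(blobs(T,(8,150,120),(22,255,255))[0][0]);aS=cen(blobs(S,(8,150,120),(22,255,255))[0][0])
print('amber',tri(T,aT,S,aS))
# opening collar: ellipse in top
E
```

```text
stage [[197.5, 188.4], [375.4, 151.0], [399.6, 235.1], [214.4, 275.5]] [[0.5844423884846297, 0.23771325011096872], [0.6502377112900888, -0.2111260047369605], [0.43555170671981247, -0.24288618466835923], [0.3696850832523232, 0.2065477923882793]] err 0.0033693763967723445 t [0.4933 0.1113] th 98.33813884546814
bridge [[222.5, 185.4], [263.5, 176.8], [280.3, 250.6], [237.9, 259.7]] [[0.5749490295865405, 0.1731041711130478], [0.5892570036592562, 0.07519548983805023], [0.41271734255330556, 0.04946888716019636], [0.39875848652836277, 0.14719805488516394]] err 0.0011149265412044307 t [0.4939 0.1112] th 98.30278694418735
carrier [[298.7, 212.6], [300.0, 178.0], [359.2, 182.7], [358.4, 217.0]] [[0.5043459629471567, -0.004189374856653966], [0.5897340317667104, -0.014899761226435437], [0.5680940936983143, -0.15783512810500902], [0.48386822396102913, -0.1459054128682248]] err 0.004135001948975425 t [ 0.5365 -0.0807] th 81.79741461409317
button (array([0.4777, 0.2967, 0.017 ]), np.float64(0.0011772256092935937))
amber (array([ 0.5422, -0.0476,  0.0314]), np.float64(0.0002086062496217879))
```

Large green button confirmed. The stage origin is at about (0.4936, 0.1112), turned 98.3°. In the stage frame the carrier sits at about (-196, -15) mm with yaw -16.5°.

Plan:
1. Push the far long side with both fingers, jaw axis along stage x, to square and centre the carrier.
2. Push the tail straight in.

drive_tool --series '[1,-30,-25,0,0,0,0,1,-48,-39,0,0,0,0,1,-48,-39,0,0,0,0,1,-48,-39,0,0,0,0,1,-48,-39,0,0,0,0,1,-48,-39,0,0,0,0,1,-48,-39,0,0,0,0,1,-48,-39,0,0,0,0,1,-48,-39,0,0,0,0,1,-48,-39,0,0,0,0,1,-48,-39,0,0,0,0,1,-48,-39,0,0,0,0]'

```text
t: 1.8
eef_pos: [0.6008, -0.014, 0.2535]
tool_rot: [0.0, 0.197, 0.98, 0.0]
contact_force: [1.0, 0.9, 0.6]
gripper_width: 1.004
```

```bash
cat > nav.py <<'E'
from h import *
from scipy.spatial.transform import Rotation as Ro
O=np.array([.4936,.1112]);TH=np.radians(98.3)
ex=np.array([np.cos(TH),np.sin(TH)]);ey=np.array([-ex[1],ex[0]])
def s2w(x,y): return O+x*ex+y*ey
def w2s(p): d=np.array(p)[...,:2]-O; return np.stack([d@ex,d@ey],-1)
def go(xs,ys,z,psi=None):
    """remaining shift in tool axes (mm) and turn (rad) to stage (xs,ys), world z, tool-y at stage angle psi (deg)"""
    o=bot.get_obs();w,x,y,q=o['tool_rot'];R=Ro.from_quat([x,y,q,w]).as_matrix()
    p=np.array(o['eef_pos']);d=R.T@(np.r_[s2w(xs,ys),z]-p)
    print('t',round(o['t'],2),'stage',(w2s(p)*1e3).round(1),'z',(p[2]*1e3).round(1),'tool-y deg',round(np.degrees(np.arctan2(R[1,1],R[0,1])-TH),2),'F',np.round(o['contact_force'],1),'gw',round(o['gripper_width'],2))
    print('shift tool mm',(d*1e3).round(1))
    if psi is not None:
        yt=np.r_[np.cos(TH+np.radians(psi))*1,np.sin(TH+np.radians(psi)),0]
        Rt=np.c_[np.cross(yt,[0,0,-1]),yt,[0,0,-1]]
        print('rotvec',Ro.from_matrix(R.T@Rt).as_rotvec().round(4))
        print('shift in target tool axes',(Rt.T@(np.r_[s2w(xs,ys),z]-p)*1e3).round(1))
E
python3 -c "
from nav import *
go(-.19,-.105,.15,0)"
```

```text
t 1.8 stage [-139.4  -88. ] z 253.5 tool-y deg -31.07 F [1.  0.9 0.6] gw 1.0
shift tool mm [-40.6 -34.6 103.5]
rotvec [ 4.000e-04  6.000e-04 -5.422e-01]
shift in target tool axes [-17.  -50.6 103.5]
```

drive_tool --series '[1,0,0,0,0,0,-0.1355,1,0,0,0,0,0,-0.1355,1,0,0,0,0,0,-0.1355,1,0,0,0,0,0,-0.1355,1,-8.5,-25,0,0,0,0,1,-8.5,-25,0,0,0,0,1,0,0,50,0,0,0,1,0,0,50,0,0,0,1,0,0,50,0,0,0,1,0,0,40,0,0,0,1,0,0,0,0,0,0]'

```text
t: 3.18
eef_pos: [0.6215, -0.0592, 0.0604]
tool_rot: [-0.003, -0.072, 0.997, 0.0]
contact_force: [0.2, 0.5, 0.9]
gripper_width: 0.997
```

```bash
python3 -c "
from nav import *
go(-.19,-.105,.034,0)
a=cam('side')['pixels'][110:270,200:420];b=cam('wrist')['pixels']
a=cv2.resize(a,(528,384),interpolation=cv2.INTER_CUBIC)
cv2.imwrite('pics/c2.png',cv2.resize(np.hstack([a,b]),(800,295)))"
```

```text
t 3.17 stage [-187. -102.] z 60.4 tool-y deg -0.03 F [0.2 0.5 0.9] gw 1.0
shift tool mm [-3.2 -3.  26.3]
rotvec [ 0.0011 -0.0065 -0.0005]
shift in target tool axes [-3.  -3.  26.4]
```

View pics/c2.png

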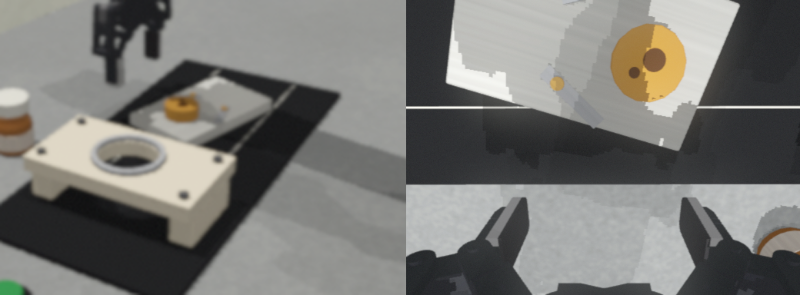

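drive_tool --series '[1,0,0,10,0,0,0,1,0,0,8,0,0,0,1,0,0,4,0,0,0,1,0,0,2,0,0,0,1,0,0,0,0,0,0]'

```text
t: 3.9
eef_pos: [0.624, -0.0594, 0.0392]
tool_rot: [-0.0, -0.072, 0.997, 0.0]
contact_force: [0.2, 0.3, 0.3]
gripper_width: 1.0
```

```bash
python3 -c "
from nav import *
go(-.19,-.105,.034,0)
a=cam('side')['pixels'][110:230,230:390]
cv2.imwrite('pics/c3.png',cv2.resize(a,(800,600),interpolation=cv2.INTER_CUBIC))"
```

```text
t 3.9 stage [-187.7 -104.4] z 39.2 tool-y deg -0.04 F [0.2 0.3 0.3] gw 1.0
shift tool mm [-0.6 -2.3  5.2]
rotvec [ 0.     -0.0001 -0.0006]
shift in target tool axes [-0.6 -2.3  5.2]
```

View pics/c3.png

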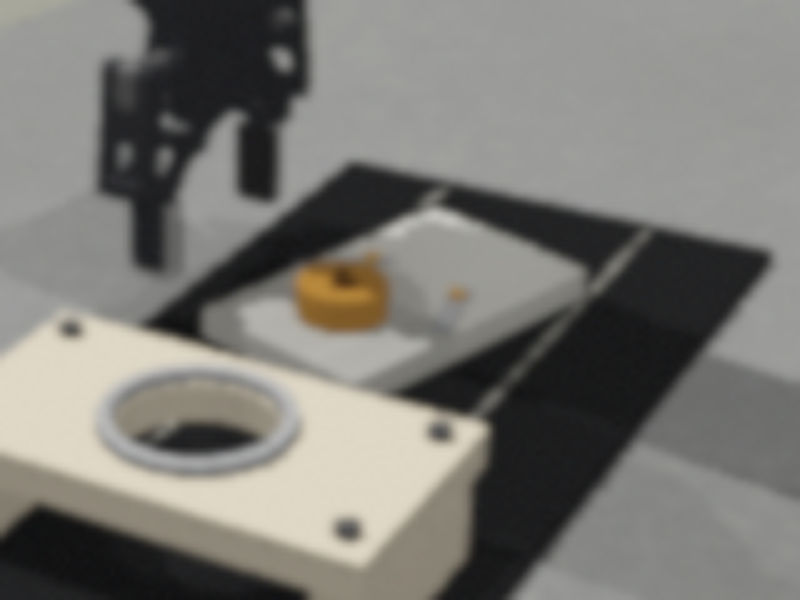

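```bash
python3 -c "
from nav import *
c=cam('side')
for x in (-.145,-.138,-.131):
  for z in (.008,.017,.03): print(x,z,proj(c,np.r_[s2w(x,-.104),z]).round(1))
print('rear')
for x in (-.237,): 
  for z in (.008,.017,.03): print(x,z,proj(c,np.r_[s2w(x,-.104),z]).round(1))"
```

```text
-0.145 0.008 [[261.9 173.7]]
-0.145 0.017 [[261.9 170.1]]
-0.145 0.03 [[261.8 164.8]]
-0.138 0.008 [[260.3 175. ]]
-0.138 0.017 [[260.2 171.4]]
-0.138 0.03 [[260.1 166.1]]
-0.131 0.008 [[258.6 176.3]]
-0.131 0.017 [[258.6 172.7]]
-0.131 0.03 [[258.5 167.4]]
rear
-0.237 0.008 [[282. 158.]]
-0.237 0.017 [[282.  154.5]]
-0.237 0.03 [[282.1 149.5]]
```

Fingertips open stand about 9 mm ahead of the TCP (tip at z ≈ 30 mm now). Lowering 16 mm puts the tips about 6 mm above the stage, then a first part of the side push.

drive_tool --series '[1,0,0,8,0,0,0,1,0,0,6,0,0,0,1,0,0,2,0,0,0,1,0,0,1,0,0,0,1,0,0,0,0,0,0]'

```text
t: 4.62
eef_pos: [0.6241, -0.0595, 0.0223]
tool_rot: [0.0, -0.072, 0.997, 0.0]
contact_force: [0.0, -0.9, 0.4]
gripper_width: 1.0
```

drive_tool --series '[1,4,0,0,0,0,0,1,4,0,0,0,0,0,1,4,0,0,0,0,0,1,4,0,0,0,0,0,1,4,0,0,0,0,0,1,4,0,0,0,0,0,1,4,0,0,0,0,0,1,4,0,0,0,0,0,1,3,0,0,0,0,0,1,3,0,0,0,0,0,1,2,0,0,0,0,0,1,0,0,0,0,0,0]'

```text
t: 6.12
eef_pos: [0.5842, -0.0653, 0.0223]
tool_rot: [-0.0, -0.072, 0.997, -0.0]
contact_force: [1.1, 0.8, 0.6]
gripper_width: 1.0
```

```bash
python3 -c "
from nav import *
go(-.19,-.056,.022,0)
c=cam('wrist');print(proj(c,[[*s2w(-.1,-.052),.008],[*s2w(-.3,-.052),.008],[*s2w(-.19,.052),.008]]).round())
cv2.imwrite('pics/c4.png',np.hstack([c['pixels'][:,:],cv2.resize(cam('top')['pixels'][140:280,270:410],(384,384))])[:, :896]); cv2.imwrite('pics/c4.png',cv2.resize(cv2.imread('pics/c4.png'),(798,342)))"
```

```text
t 6.12 stage [-187.8  -64.2] z 22.3 tool-y deg -0.04 F [1.1 0.8 0.6] gw 1.0
shift tool mm [ 8.2 -2.2  0.3]
rotvec [-0.0001 -0.0004 -0.0007]
shift in target tool axes [ 8.2 -2.2  0.3]
[[456. 245.]
 [ -2. 246.]
 [247. -28.]]
```

View pics/c4.png

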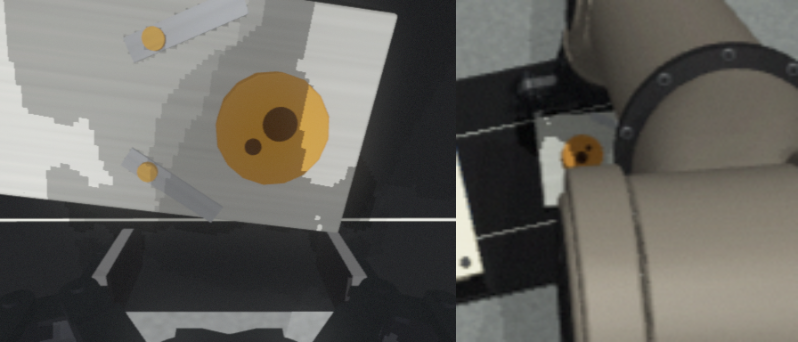

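Wrist view: the carrier has turned partway (yaw still about -9°). Its front right corner is at about (380,261) in wrist pixels, just at the right finger. I'll measure before going on.

```bash
cat > car.py <<'E'
from nav import *
from m import blobs
np.set_printoptions(precision=1,suppress=True)
def pts(c,l,z): print((w2s(onz(c,l,z))*1e3))
E
python3 -c "
from car import *
c=cam('wrist')
print('corner FR, FL, sideback, line');pts(c,[(380,261),(445,16),(0,217)],.022);pts(c,[(250,246)],.008)
print('puck');pts(c,[(305,144)],.038)"
```

```text
corner FR, FL, sideback, line
[[-138.   -51.6]
 [-127.4   36.4]
 [-284.6  -32.3]]
[[-190.   -52.3]]
puck
[[-172.1   -1.3]]
```

drive_tool --series '[1,-6,0,0,0,0,0,1,-10,0,0,0,0,0,1,0,0,-40,0,0,0,1,0,0,-50,0,0,0,0.2,15,-25,-10,0,0,0,0.2,25,-38,0,0,0,0,0.2,25,-38,0,0,0,0,0.2,15,-24,0,0,0,0,0.2,0,0,0,0,0,0.15,0.2,0,0,0,0,0,0.175,0.2,0,0,0,0,0,0.175,0.2,0,0,0,0,0,0.175]'

```text
t: 7.78
eef_pos: [0.5397, -0.1982, 0.1224]
tool_rot: [0.0, 0.265, 0.964, -0.0]
contact_force: [0.1, 0.4, 0.2]
gripper_width: 0.601
```

drive_tool --series '[0.2,0,0,0,0,0,0.175,0.2,0,0,0,0,0,0.175,0.2,0,0,0,0,0,0.175,0.2,0,0,0,0,0,0.175,0.2,0,0,0,0,0,0.175,0.2,0,0,0,0,0,0.021,0.2,0,0,0,0,0,0]'

```text
t: 8.65
eef_pos: [0.5394, -0.198, 0.1223]
tool_rot: [0.0, 0.653, 0.757, -0.0]
contact_force: [0.3, 1.0, -0.1]
gripper_width: 0.603
```

```bash
python3 -c "
from nav import *
go(-.312,0,.045,-90)
c=cam('wrist','w5.png');cam('side','s5.png');cam('top','t5.png')
a=cv2.imread('pics/w5.png');b=cv2.resize(cv2.imread('pics/s5.png')[110:230,270:430],(512,384))
cv2.imwrite('pics/c5.png',cv2.resize(np.hstack([a,b]),(800,300)))"
```

```text
t 8.65 stage [-312.6   -0.7] z 122.3 tool-y deg -89.86 F [ 0.3  1.  -0.1] gw 0.6
shift tool mm [ 0.6 -0.7 77.3]
rotvec [-0.0001  0.0002  0.0025]
shift in target tool axes [ 0.6 -0.7 77.3]
```

View pics/c5.png

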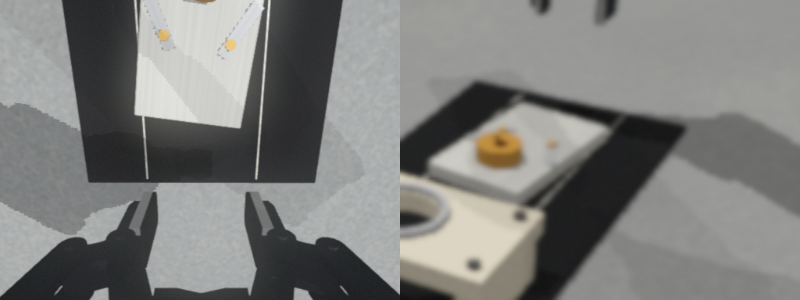

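Wrist view: the tail edge runs from (135,115) to (242,128) in the picture, with the painted lines on either side. The fingers are behind the tail and clear of it.

drive_tool --series '[0.2,0,0,35,0,0,0,0.2,0,0,30,0,0,0,0.2,0,0,10,0,0,0,0.2,0,0,2,0,0,0,0.2,0,0,0,0,0,0]'

```text
t: 9.43
eef_pos: [0.5397, -0.1984, 0.0462]
tool_rot: [0.001, 0.654, 0.756, 0.0]
contact_force: [0.1, 0.0, -0.0]
gripper_width: 0.601
```

```bash
python3 -c "
from car import *
from m import *
c=cam('wrist')
go(-.312,0,.03,-90)
im=cv2.imread('pics/w5.png')
c2=cam('side');a=c2['pixels'][90:190,300:400]
for dy in (-.033,.033):
  for z in (.008,.02,.032): print(dy,z,proj(c2,np.r_[s2w(-.3125,dy),z]).round(1))
cv2.imwrite('pics/c6.png',cv2.resize(np.hstack([cv2.resize(a,(384,384),interpolation=cv2.INTER_CUBIC),c['pixels']]),(800,343)))"
```

```text
t 9.47 stage [-313.   -1.] z 46.3 tool-y deg -90.05 F [-0.9  0.7  0.6] gw 0.6
shift tool mm [ 1.1 -1.  16.3]
rotvec [ 0.  0. -0.]
shift in target tool axes [ 1.  -1.  16.3]
-0.033 0.008 [[322.7 152.4]]
-0.033 0.02 [[323.  147.9]]
-0.033 0.032 [[323.3 143.3]]
0.033 0.008 [[348.6 158.3]]
0.033 0.02 [[349.1 153.6]]
0.033 0.032 [[349.5 149. ]]
```

View pics/c6.png

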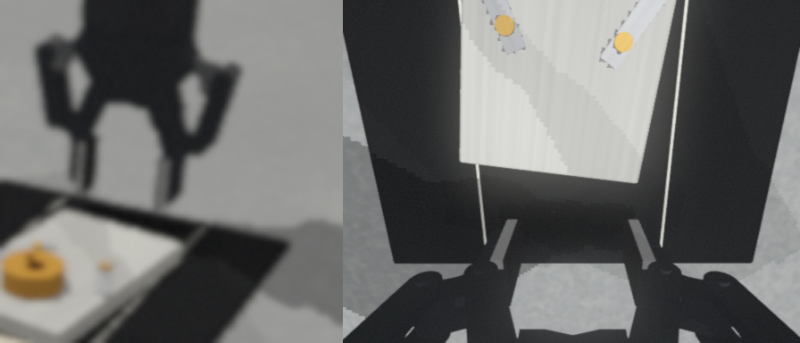

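Tip at z ≈ 30 mm, so it stands about 16 mm ahead at this opening. Down 17 mm, then start the tail push.

drive_tool --series '[0.2,0,1,8,0,0,0,0.2,0,0,6,0,0,0,0.2,0,0,3,0,0,0,0.2,0,0,0,0,0,0,0.2,5,0,0,0,0,0,0.2,5,0,0,0,0,0,0.2,5,0,0,0,0,0,0.2,5,0,0,0,0,0,0.2,5,0,0,0,0,0,0.2,5,0,0,0,0,0,0.2,5,0,0,0,0,0,0.2,5,0,0,0,0,0]'

```text
t: 11.02
eef_pos: [0.5344, -0.1582, 0.0284]
tool_rot: [0.0, 0.654, 0.756, 0.0]
contact_force: [0.6, -1.9, 1.3]
gripper_width: 0.6
```

drive_tool --series '[0.2,5,0,0,0,0,0,0.2,5,0,0,0,0,0,0.2,5,0,0,0,0,0,0.2,5,0,0,0,0,0,0.2,5,0,0,0,0,0,0.2,3,0,0,0,0,0,0.2,1,0,0,0,0,0,0.2,0,0,0,0,0,0]'

```text
t: 12.02
eef_pos: [0.5301, -0.1294, 0.0282]
tool_rot: [-0.0, 0.654, 0.756, 0.0]
contact_force: [0.6, -2.1, 1.4]
gripper_width: 0.605
```

```bash
python3 -c "
from car import *
go(-.25,0,.03,-90)
c=cam('wrist');t=cam('top')
cv2.imwrite('pics/c7.png',cv2.resize(np.hstack([c['pixels'],cv2.resize(t['pixels'][150:280,200:400],(590,384))]),(800,279)))
for n,cc,z in (('wrist',c,.038),('top',t,.038)):
  b=blobs(cc,(8,150,60),(22,255,255),20)[0]
  for x in b[:3]: print(n,cv2.contourArea(x),cv2.minEnclosingCircle(x)); pts(cc,[cv2.minEnclosingCircle(x)[0]],z)
# tail edge in wrist: bright/dark transition along columns
g=cv2.cvtColor(c['pixels'],cv2.COLOR_BGR2GRAY)
for u in range(130,400,30):
  col=g[:,u].astype(int);k=[v for v in range(40,330) if col[v-3:v].mean()-col[v:v+3].mean()>40]
  print(u,k[:12])
"
```

```text
t 12.03 stage [-243.4   -1.4] z 28.2 tool-y deg -90.04 F [ 0.6 -2.1  1.4] gw 0.6
shift tool mm [-6.6 -1.4 -1.8]
rotvec [-0. -0. -0.]
shift in target tool axes [-6.6 -1.4 -1.8]
wrist 81.0 ((213.5, 0.0), 19.500099182128906)
[[-140.    11.9]]
top 1311.0 ((107.0, 6.5), 107.19734954833984)
[[ 251.7 -635. ]]
top 110.0 ((302.3999938964844, 213.0), 7.665613174438477)
[[-122.    11.4]]
top 29.5 ((251.0, 151.0), 8.062357902526855)
[[ -35.3 -164.8]]
130 [223, 253, 254, 255, 256]
160 [218, 253, 254, 255, 256]
190 [222]
220 [235, 253, 254, 255]
250 [252, 253, 254, 255]
280 [251, 252, 253, 254, 255]
310 [252, 253, 254, 255, 256]
340 [301, 302]
370 [268]
```

View pics/c7.png

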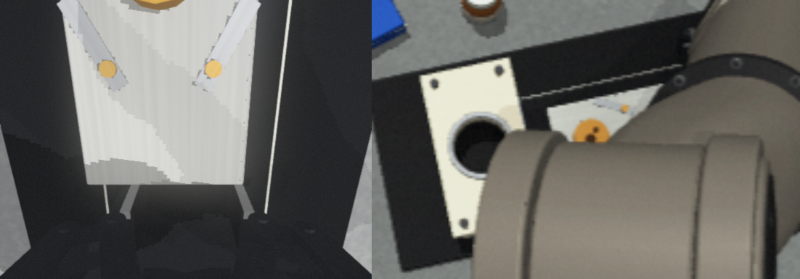

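Wrist view: the carrier is now flush with the fingers, tail corners at about (120,254) and (335,254), but it sits to the +y side. The top view agrees (puck at (302,213)).

```bash
python3 -c "
from car import *
c=cam('wrist');pts(c,[(120,254),(335,254)],.022)
g=cv2.cvtColor(c['pixels'],cv2.COLOR_BGR2GRAY).astype(int)
for v in (60,120,180,230):
  r=g[v];d=np.array([r[u:u+3].sum()-r[u-3:u].sum() for u in range(3,509)])
  l=3+d[60:200].argmax()+60;rr=3+d[280:370].argmin()+280
  print(v,l,rr);pts(c,[(l,v),(rr,v)],.022)
print('lines');pts(c,[(290/.726,5/.726),(267/.726,210/.726)],.008)
"
```

```text
[[-230.7   56.3]
 [-230.8  -32.7]]
60 92 351
[[-155.4   56.3]
 [-155.6  -32.9]]
120 101 346
[[-175.9   56.2]
 [-176.   -32.8]]
180 109 341
[[-198.6   56.5]
 [-198.8  -32.7]]
230 117 337
[[-219.8   56.2]
 [-219.9  -32.7]]
lines
[[-136.9  -52.6]
 [-257.7  -53.3]]
```

Measured: carrier at yaw ≈ 0°, centre (-156, +12) mm. It needs a side push of 12 mm towards -y, so I'm moving to its +y side.

drive_tool --series '[0.2,-5,0,0,0,0,0,0.2,-8,0,0,0,0,0,0.2,0,0,-45,0,0,0,0.2,0,0,-50,0,0,0,1,20,-15,-5,0,0,0,1,30,-25,0,0,0,0,1,30,-25,0,0,0,0,1,20,-14,0,0,0,0,1,0,0,0,0,0,-0.15,1,0,0,0,0,0,-0.175,1,0,0,0,0,0,-0.175,1,0,0,0,0,0,-0.175]'

```text
t: 13.68
eef_pos: [0.4393, -0.0553, 0.1283]
tool_rot: [-0.0, 0.365, 0.931, -0.0]
contact_force: [0.9, 0.0, 0.5]
gripper_width: 0.996
```

drive_tool --series '[1,0,0,0,0,0,-0.175,1,0,0,0,0,0,-0.175,1,0,0,0,0,0,-0.175,1,0,0,0,0,0,-0.175,1,0,0,0,0,0,-0.175,1,0,0,0,0,0,-0.021,1,0,0,0,0,0,0]'

```text
t: 14.55
eef_pos: [0.4394, -0.0552, 0.1283]
tool_rot: [-0.0, -0.07, 0.998, 0.0]
contact_force: [-0.0, -0.1, 0.2]
gripper_width: 0.999
```

```bash
python3 -c "
from car import *
go(-.157,.08,.0215,0)
print(bot.get_obs()['q'].round(2))
"
```

```text
t 14.55 stage [-156.8   77.6] z 128.3 tool-y deg -0.24 F [-0.  -0.1  0.2] gw 1.0
shift tool mm [  2.3  -0.2 106.8]
rotvec [ 0. -0. -0.]
shift in target tool axes [  2.4  -0.2 106.8]
[-0.3  0.3  0.3  2.2 -0.1  0.7  1.8]
```

drive_tool --series '[1,2.4,0,30,0,0,-0.004,1,0,0,40,0,0,0,1,0,0,28,0,0,0,1,0,0,7,0,0,0,1,0,0,1,0,0,0,1,0,0,0,0,0,0]'

```text
t: 15.3
eef_pos: [0.4379, -0.0553, 0.0232]
tool_rot: [0.001, -0.074, 0.997, -0.0]
contact_force: [1.1, 0.4, 0.2]
gripper_width: 1.0
```

```bash
python3 -c "
from car import *
go(-.157,.056,.0215,0)
print(bot.get_obs()['q'].round(2))
"
```

```text
t 15.3 stage [-156.7   79.2] z 23.2 tool-y deg 0.16 F [1.1 0.4 0.2] gw 1.0
shift tool mm [-23.2  -0.4   1.7]
rotvec [-0.  0.  0.]
shift in target tool axes [-23.2  -0.3   1.7]
[-0.2  0.5  0.2  2.3 -0.3  0.4  2. ]
```

drive_tool --series '[1,-4,0,1,0,0,0,1,-4,0,0,0,0,-0.0,1,-3,0,0,0,0,0,1,-3,0,0,0,0,0,1,-3,0,0,0,0,0,1,-3,0,0,0,0,0,1,-2,0,0,0,0,0,1,-0.5,0,0,0,0,0,1,0,0,0,0,0,0]'

```text
t: 16.42
eef_pos: [0.4597, -0.0518, 0.0213]
tool_rot: [0.0, -0.074, 0.997, -0.0]
contact_force: [-0.8, -0.6, -1.1]
gripper_width: 1.001
```

```bash
python3 -c "
from car import *
go(-.157,.056,.0215,0)
c=cam('wrist');t=cam('top')
cv2.imwrite('pics/w8.png',c['pixels'])
b=blobs(t,(8,150,60),(22,255,255),20)[0]
for x in b[:3]: print(cv2.contourArea(x));pts(t,[cv2.minEnclosingCircle(x)[0]],.038)
cv2.imwrite('pics/c8.png',cv2.resize(np.hstack([c['pixels'],cv2.resize(t['pixels'][150:280,200:400],(590,384))]),(800,279)))
"
```

```text
t 16.43 stage [-156.4   57.1] z 21.3 tool-y deg 0.19 F [-0.8 -0.6 -1.1] gw 1.0
shift tool mm [-1.1 -0.6 -0.2]
rotvec [-0.  0.  0.]
shift in target tool axes [-1.1 -0.6 -0.2]
1351.5
[[ 251.7 -635. ]]
184.0
[[-120.5    3.5]]
30.5
[[ -35.3 -164.8]]
```

View pics/c8.png

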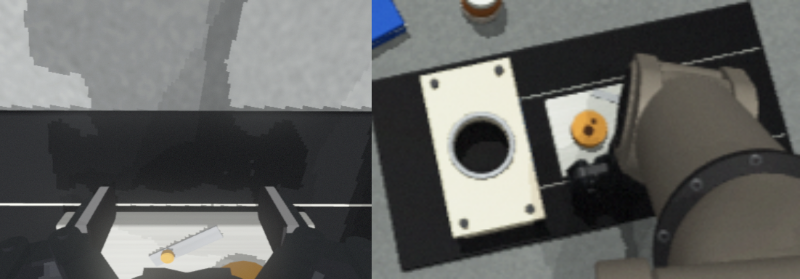

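drive_tool --series '[1,5,0,0,0,0,0,1,10,0,0,0,0,0,1,0,0,-50,0,0,0,1,0,0,-50,0,0,0,0.2,-12,-15,-5,0,0,0,0.2,-24,-33,0,0,0,0,0.2,-24,-33,0,0,0,0,0.2,-12,-17,0,0,0,0,0.2,0,0,0,0,0,0.15,0.2,0,0,0,0,0,0.175,0.2,0,0,0,0,0,0.175,0.2,0,0,0,0,0,0.175]'

```text
t: 18.02
eef_pos: [0.5295, -0.141, 0.1251]
tool_rot: [-0.001, 0.263, 0.965, -0.0]
contact_force: [-0.3, -0.4, 0.0]
gripper_width: 0.602
```

drive_tool --series '[0.2,0,0,0,0,0,0.175,0.2,0,0,0,0,0,0.175,0.2,0,0,0,0,0,0.175,0.2,0,0,0,0,0,0.175,0.2,0,0,0,0,0,0.175,0.2,0,0,0,0,0,0.024,0.2,0,0,0,0,0,0]'

```text
t: 18.9
eef_pos: [0.5299, -0.1407, 0.1257]
tool_rot: [-0.0, 0.653, 0.757, -0.0]
contact_force: [-0.2, 0.2, 0.3]
gripper_width: 0.6
```

```bash
cat >> car.py <<'E'
from fit import quad
def lightrect(c):
    h=cv2.cvtColor(c['pixels'],cv2.COLOR_BGR2HSV);return h
def edges(c,rows,lw,rw,z=.022):
    g=cv2.GaussianBlur(cv2.cvtColor(c['pixels'],cv2.COLOR_BGR2GRAY),(3,3),0).astype(int)
    for v in rows:
        d=g[v,4:]-g[v,:-4]
        l=2+lw[0]+d[lw[0]:lw[1]].argmax();r=2+rw[0]+d[rw[0]:rw[1]].argmin()
        P=w2s(onz(c,[(l,v),(r,v)],z))*1e3;print(v,l,r,P.ravel(),'mid y',P[:,1].mean(),'w',P[0,1]-P[1,1])
E
python3 -c "
from car import *
np.set_printoptions(precision=4,suppress=True)
go(-.258,0,.029,-90)
np.set_printoptions(precision=1,suppress=True)
c=cam('wrist','w9.png')
K=proj(c,[[*s2w(x,y),z] for x,y,z in [(-.231,.045,.022),(-.231,-.045,.022),(-.1,.045,.022),(-.1,-.045,.022),(-.28,.052,.008),(-.28,-.052,.008)]]);print(K)
cv2.imwrite('pics/c9.png',c['pixels'])
"
```

```text
t 18.9 stage [-254.5    0.5] z 125.7 tool-y deg -89.85 F [-0.2  0.2  0.3] gw 0.6
shift tool mm [-3.5  0.6 96.7]
rotvec [-0.001   0.0002  0.0026]
shift in target tool axes [-3.5  0.5 96.7]
[[192.4 167.2]
 [326.3 167.5]
 [178.6 -63.4]
 [342.2 -63. ]
 [190.2 225.1]
 [327.8 225.4]]
```

View pics/c9.png

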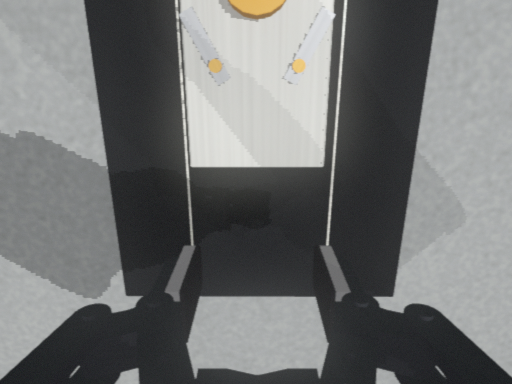

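The carrier is between the lines and square, with its tail corners at (190,167) and (324,166). I'll compare it with the lines in numbers.

```bash
python3 -c "
from car import *
c=cam('wrist')
edges(c,(90,110,130,150,160),(187,200),(305,329))
g=cv2.cvtColor(c['pixels'],cv2.COLOR_BGR2GRAY).astype(int)
print('lines')
for v in (185,200,215,230):
  l=175+g[v,175:205].argmax();r=315+g[v,315:345].argmax()
  P=w2s(onz(c,[(l,v),(r,v)],.008))*1e3;print(v,l,r,P.ravel(),P[:,1].mean())
edges(c,(200,240,280),(380,460),(80,135),.008)
"
```

```text
90 189 328 [-181.1   44.1 -180.9  -42.9] mid y 0.587567301385878 w 87.00155383146844
110 189 326 [-193.3   44.8 -193.2  -42.5] mid y 1.1846152956989329 w 87.31220367490324
130 189 325 [-206.1   45.6 -205.9  -42.7] mid y 1.479231204721902 w 88.28357336089755
150 190 324 [-219.3   45.8 -219.1  -42.9] mid y 1.4543030284513812 w 88.63030857548225
160 191 323 [-226.    45.5 -225.9  -42.6] mid y 1.4415053037713434 w 88.14090694931468
lines
185 188 331 [-248.1   51.5 -247.9  -52.4] -0.41757339317168274
200 189 330 [-259.8   51.5 -259.6  -52.5] -0.4665833491806062
215 190 329 [-271.7   51.5 -271.6  -52.6] -0.517074631716067
230 191 328 [-284.1   51.5 -283.9  -52.6] -0.5691154309716886
200 407 112 [-259.5 -109.3 -259.9  108.3] mid y -0.47337156305884065 w -217.5794333569125
240 401 117 [-292.2 -109.3 -292.6  108.8] mid y -0.22750593089521942 w -218.12579712841523
280 395 123 [-327.8 -109.3 -328.2  108.6] mid y -0.3609550213615691 w -217.9182433938323
```

drive_tool --series '[0.2,0,0,30,0,0,0.002,0.2,0,0,40,0,0,0,0.2,0,0,18,0,0,0,0.2,0,0,7,0,0,0,0.2,0,0,1.5,0,0,0,0.2,3,0,0,0,0,0,0.2,4,0,0,0,0,0,0.2,3,0,0,0,0,0,0.2,0,0,0,0,0,0]'

```text
t: 20.12
eef_pos: [0.5289, -0.13, 0.03]
tool_rot: [0.0, 0.654, 0.756, 0.0]
contact_force: [0.1, -0.6, -0.5]
gripper_width: 0.6
```

```bash
python3 -c "
from car import *
np.set_printoptions(precision=3,suppress=True)
go(-.123,0,.029,-90)
c=cam('wrist');o=ray(c,(0,0))[0];print('cam',o,w2s(o))
g=cv2.cvtColor(c['pixels'],cv2.COLOR_BGR2GRAY).astype(int)
for u in (200,256,310):
  d=g[4:,u]-g[:-4,u];v=2+180+d[180:290].argmin();P=w2s(onz(c,[(u,v)],.022))*1e3;print(u,v,P)
"
```

```text
t 20.12 stage [-243.8   -0.1] z 30.0 tool-y deg -90.06 F [ 0.1 -0.6 -0.5] gw 0.6
shift tool mm [120.8  -0.3   1. ]
rotvec [ 0.    -0.    -0.001]
shift in target tool axes [120.8  -0.1   1. ]
cam [ 0.516 -0.047  0.151] [-0.16   0.001]
200 250 [[-230.266   24.675]]
256 250 [[-230.319    1.257]]
310 250 [[-230.369  -21.333]]
```

drive_tool --series '[0.2,4,0.1,0,0,0,0,0.2,6,0.1,0,0,0,0,0.2,6,0.1,0,0,0,0,0.2,6,0.1,0,0,0,0,0.2,6,0.1,0,0,0,0,0.2,6,0.1,0,0,0,0,0.2,6,0.1,0,0,0,0,0.2,6,0.1,0,0,0,0,0.2,6,0.1,0,0,0,0,0.2,4,0.1,0,0,0,0,0.2,2,0,0,0,0,0,0.2,0,0,0,0,0,0]'

```text
t: 21.68
eef_pos: [0.5213, -0.0723, 0.0296]
tool_rot: [-0.0, 0.655, 0.756, 0.0]
contact_force: [0.3, -0.9, 1.2]
gripper_width: 0.601
```

```bash
cat > w.py <<'E'
from car import *
np.set_printoptions(precision=2,suppress=True)
go(-.123,0,.029,-90)
c=cam('wrist','wl.png')
g=cv2.cvtColor(c['pixels'],cv2.COLOR_BGR2GRAY).astype(int)
for u in (200,256,310):
  d=g[4:,u]-g[:-4,u];v=2+180+d[180:290].argmin();P=w2s(onz(c,[(u,v)],.022))*1e3;print(u,v,P)
for v in (130,170,210,240):
  d=g[v,4:]-g[v,:-4];l=2+80+d[80:180].argmax();r=2+300+d[300:380].argmin()
  P=w2s(onz(c,[(l,v),(r,v)],.022))*1e3;print(v,l,r,P.ravel(),P[:,1].mean())
E
python3 w.py
```

```text
t 21.68 stage [-185.6   -0.9] z 29.6 tool-y deg -90.08 F [ 0.3 -0.9  1.2] gw 0.6
shift tool mm [62.6 -1.   0.7]
rotvec [-0. -0. -0.]
shift in target tool axes [62.6 -0.9  0.6]
200 252 [[-172.84   23.87]]
256 252 [[-172.89    0.46]]
310 252 [[-172.94  -22.11]]
130 129 374 [-121.93   47.4  -122.12  -43.45] 1.973489799900154
170 134 381 [-137.29   47.33 -137.49  -47.78] -0.22780906280549473
210 145 377 [-153.89   44.85 -154.08  -48.06] -1.6032851805349182
240 142 373 [-167.22   47.5  -167.42  -47.86] -0.1811766030683586
```

I've viewed 11 pictures so far, so I'll measure in numbers and keep the last view for the end.

```bash
python3 -c "
from car import *
c=cam('wrist');g=cv2.cvtColor(c['pixels'],cv2.COLOR_BGR2GRAY).astype(int)
for v in (200,235): print(v,'L',list(g[v,120:160]),'R',list(g[v,355:395]))
t=cam('top');b=blobs(t,(8,150,60),(22,255,255),20)[0]
for x in b[:4]: print(cv2.contourArea(x),cv2.minEnclosingCircle(x));pts(t,[cv2.minEnclosingCircle(x)[0]],.038)
"
```

```text
200 L [np.int64(56), np.int64(57), np.int64(60), np.int64(56), np.int64(60), np.int64(58), np.int64(60), np.int64(60), np.int64(61), np.int64(64), np.int64(64), np.int64(66), np.int64(67), np.int64(67), np.int64(66), np.int64(71), np.int64(72), np.int64(112), np.int64(193), np.int64(227), np.int64(218), np.int64(175), np.int64(110), np.int64(158), np.int64(196), np.int64(209), np.int64(215), np.int64(218), np.int64(217), np.int64(216), np.int64(214), np.int64(213), np.int64(213), np.int64(214), np.int64(215), np.int64(216), np.int64(217), np.int64(217), np.int64(216), np.int64(216)] R [np.int64(199), np.int64(199), np.int64(202), np.int64(207), np.int64(209), np.int64(212), np.int64(213), np.int64(212), np.int64(212), np.int64(209), np.int64(206), np.int64(200), np.int64(173), np.int64(96), np.int64(73), np.int64(72), np.int64(70), np.int64(69), np.int64(75), np.int64(122), np.int64(193), np.int64(226), np.int64(207), np.int64(146), np.int64(79), np.int64(65), np.int64(67), np.int64(66), np.int64(64), np.int64(64), np.int64(60), np.int64(60), np.int64(58), np.int64(58), np.int64(57),
[... 731 characters left out ...]
, np.int64(200), np.int64(195), np.int64(186), np.int64(154), np.int64(88), np.int64(67), np.int64(65), np.int64(66), np.int64(63), np.int64(70), np.int64(114), np.int64(183), np.int64(212), np.int64(190), np.int64(113), np.int64(66), np.int64(59), np.int64(58), np.int64(59), np.int64(58), np.int64(56), np.int64(57), np.int64(53), np.int64(55), np.int64(53), np.int64(54), np.int64(52), np.int64(51), np.int64(52), np.int64(51), np.int64(54), np.int64(54), np.int64(49), np.int64(50), np.int64(49)]
1352.5 ((107.0, 6.5), 107.19734954833984)
[[ 251.7 -635. ]]
34.0 ((276.3333435058594, 209.3333282470703), 4.346223831176758)
[[-63.6 -10.3]]
29.5 ((251.0, 151.5), 8.139510154724121)
[[ -35.  -163.6]]
```

```bash
python3 -c "
from car import *
c=cam('wrist')
pts(c,[(142.5,200),(367.8,200),(146.6,235),(363.6,235)],.022)
pts(c,[(139.2,200),(376,200),(143.5,235),(371.9,235)],.008)
"
```

```text
[[-149.6   45.5]
 [-149.8  -43.8]
 [-164.9   45.4]
 [-165.1  -43.6]]
[[-154.8   51.9]
 [-155.   -52.2]
 [-171.8   51.8]
 [-172.   -52.2]]
```

drive_tool --series '[0.2,4,0.1,0,0,0,0,0.2,6,0.1,0,0,0,0,0.2,6,0.1,0,0,0,0,0.2,6,0.1,0,0,0,0,0.2,6,0.1,0,0,0,0,0.2,6,0.1,0,0,0,0,0.2,6,0.1,0,0,0,0,0.2,6,0.1,0,0,0,0,0.2,6,0.1,0,0,0,0,0.2,4,0.1,0,0,0,0,0.2,2,0,0,0,0,0,0.2,0,0,0,0,0,0]'

```text
t: 23.38
eef_pos: [0.5142, -0.015, 0.0298]
tool_rot: [-0.0, 0.655, 0.756, 0.0]
contact_force: [0.8, -0.2, 0.8]
gripper_width: 0.598
```

```bash
python3 w.py; python3 -c "
from car import *
for n in ('top','side','wrist'):
  c=cam(n);hs=cv2.cvtColor(c['pixels'],cv2.COLOR_BGR2HSV)
  if n=='top': print((w2s(onz(c,[(251,218)],.042))*1e3))
  for x in blobs(c,(8,120,40),(24,255,255),8)[0][:6]: print(n,cv2.contourArea(x),cv2.boundingRect(x))
"
```

```text
t 23.38 stage [-127.9   -2.2] z 29.8 tool-y deg -90.1 F [ 0.8 -0.2  0.8] gw 0.6
shift tool mm [ 4.9 -2.2  0.8]
rotvec [-0. -0. -0.]
shift in target tool axes [ 4.9 -2.2  0.8]
200 251 [[-114.73   22.62]]
256 251 [[-114.79   -0.79]]
310 252 [[-115.31  -23.4 ]]
130 126 375 [-64.21  47.31 -64.42 -45.15] 1.0786648149863716
170 131 378 [-79.59  47.28 -79.81 -47.96] -0.33756818044226833
210 145 374 [-96.21  43.65 -96.43 -48.18] -2.2665835393780718
240 139 370 [-109.56   47.55 -109.8   -47.95] -0.20185345233490182
[[-0.4 -1.9]]
top 1395.5 (0, 0, 218, 14)
top 42.5 (133, 210, 15, 13)
top 42.5 (242, 149, 18, 9)
top 24.0 (246, 211, 9, 9)
side 1938.0 (440, 5, 72, 74)
side 1375.5 (0, 0, 90, 63)
side 131.5 (196, 173, 20, 10)
side 90.0 (116, 285, 32, 20)
side 47.5 (122, 285, 21, 10)
side 19.5 (264, 198, 13, 3)
wrist 269.0 (223, 0, 65, 8)
wrist 72.5 (174, 98, 18, 7)
wrist 70.5 (319, 98, 18, 7)
```

```bash
python3 -c "
from car import *
c=cam('wrist');g=cv2.cvtColor(c['pixels'],cv2.COLOR_BGR2GRAY).astype(int)
for v in (200,235): print(v,'L',g[v,134:156].tolist(),'R',g[v,355:382].tolist())
for x in (-.05,): print(proj(c,[[*s2w(x,y),z] for z in (.042,.058) for y in (-.04,0,.04)]))
for u in (140,180,350): print(u,g[0:130,u].tolist())
print('FR bolts; top collar')
"
```

```text
200 L [82, 167, 206, 201, 163, 84, 56, 54, 68, 113, 161, 183, 192, 196, 194, 194, 193, 193, 192, 193, 193, 193] R [178, 177, 177, 178, 177, 180, 180, 164, 160, 181, 182, 176, 144, 78, 61, 67, 113, 178, 203, 179, 101, 61, 57, 54, 54, 53, 52]
235 L [38, 41, 42, 41, 51, 98, 139, 152, 127, 71, 47, 45, 52, 89, 123, 136, 142, 142, 143, 141, 141, 140] R [177, 179, 181, 180, 179, 178, 174, 167, 138, 79, 54, 62, 104, 164, 189, 165, 93, 56, 54, 51, 50, 50, 50, 44, 45, 46, 42]
[[384.6  91.7]
 [252.5  92. ]
 [120.4  92.3]
 [406.3  94.8]
 [251.8  95.2]
 [ 97.2  95.6]]
140 [200, 200, 201, 201, 200, 201, 201, 201, 201, 201, 201, 201, 201, 200, 201, 201, 199, 198, 198, 199, 198, 198, 198, 198, 198, 198, 199, 198, 199, 198, 199, 198, 198, 198, 198, 198, 199, 198, 198, 198, 199, 199, 198, 196, 190, 188, 191, 189, 190, 190, 188, 188, 189, 188, 189, 188, 189, 190, 189, 189, 189, 189, 189, 188, 189, 188, 189, 189, 189, 189, 189, 188, 189, 189, 190, 188, 188, 189, 188, 189, 188, 189, 187, 189, 189, 188, 188, 188, 187, 189, 189, 189, 183, 140, 89, 78, 94, 125, 174, 178, 179, 180, 180, 180, 179, 180, 179, 1
[... 741 characters left out ...]
 179, 180, 180, 179, 181]
350 [213, 213, 213, 213, 213, 214, 214, 214, 213, 213, 214, 214, 214, 214, 214, 213, 201, 200, 199, 200, 200, 201, 200, 200, 200, 201, 200, 200, 200, 200, 200, 200, 200, 199, 200, 199, 199, 200, 201, 200, 199, 200, 200, 200, 201, 200, 200, 200, 199, 199, 200, 200, 201, 200, 201, 200, 200, 199, 200, 199, 200, 199, 199, 201, 200, 199, 200, 199, 199, 199, 199, 200, 200, 200, 199, 199, 199, 199, 200, 200, 198, 200, 200, 198, 199, 200, 200, 199, 199, 199, 200, 199, 195, 119, 92, 101, 112, 139, 140, 140, 147, 183, 188, 189, 189, 190, 189, 189, 189, 190, 189, 189, 190, 190, 189, 190, 190, 190, 190, 190, 189, 190, 190, 190, 190, 192, 192, 192, 191, 191]
FR bolts; top collar
```

```bash
python3 -c "
from car import *
np.set_printoptions(precision=2,suppress=True)
c=cam('wrist')
pts(c,[(143.2,200),(367.6,200),(147.2,235),(363.5,235)],.022)
pts(c,[(136.4,200),(373,200),(140.8,235),(369,235)],.008)
print('plate');pts(c,[(140,93.2),(180,93.2),(350,93)],.058)
t=cam('top')
w=blobs(t,(0,0,150),(40,70,255))[0]
g=t['pixels'][200:236,235:268]
hs=cv2.cvtColor(t['pixels'],cv2.COLOR_BGR2HSV)
a=cv2.inRange(hs,(5,110,30),(25,255,255))[195:240,230:275];ys,xs=np.nonzero(a);print(xs.min()+230,xs.max()+230,ys.min()+195,ys.max()+195,len(xs))
print('proj puck rim now+final',proj(t,[[*s2w(-.005,-.001),.038],[*s2w(0,0),.038],[*s2w(0,0),.064]]))
"
```

```text
[[ -92.25   43.9 ]
 [ -92.5   -45.19]
 [-107.6    43.92]
 [-107.86  -45.04]]
[[ -97.45   51.83]
 [ -97.74  -52.35]
 [-114.47   51.77]
 [-114.77  -52.32]]
plate
[[-49.46  28.86]
 [-49.49  18.53]
 [-49.55 -25.38]]
246 254 210 219 41
proj puck rim now+final [[253.02 218.24]
 [251.04 219.09]
 [250.93 217.16]]
```

drive_tool --series '[0.2,2,0,0,0,0,0,0.2,2,0,0,0,0,0,0.2,1.2,0,0,0,0,0,0.2,0,0,0,0,0,0,0.2,0,0,0,0,0,0]'

```text
t: 24.35
eef_pos: [0.5136, -0.0103, 0.0298]
tool_rot: [0.0, 0.655, 0.756, 0.0]
contact_force: [-0.1, -0.9, 0.9]
gripper_width: 0.602
```

```bash
python3 - <<'E'
from car import *
np.set_printoptions(precision=2,suppress=True)
go(-.1227,0,.03,-90)
c=cam('wrist');g=cv2.cvtColor(c['pixels'],cv2.COLOR_BGR2GRAY).astype(float)
for u in (190,256,320):
    col=g[225:275,u];h=(col[:10].mean()+np.median(col[32:40]))/2
    v=225+np.nonzero(col<h)[0][0]; v=v-1+(g[v-1,u]-h)/(g[v-1,u]-g[v,u]); print('tail',u,round(v,2));pts(c,[(u,v)],.022)
for u in (180,350):
    d=g[80:115,u]; v=80+np.nonzero(d<(d[0]+d.min())/2)[0][0]; print('plate',v);pts(c,[(u,v-.5)],.058)
E
```

```text
t 24.35 stage [-123.1   -2.2] z 29.8 tool-y deg -90.11 F [-0.1 -0.9  0.9] gw 0.6
shift tool mm [ 0.4 -2.2 -0.2]
rotvec [ 0. -0. -0.]
shift in target tool axes [ 0.4 -2.2 -0.2]
tail 190 252.65
[[-110.69   26.82]]
tail 256 251.06
[[-110.02   -0.83]]
tail 320 251.67
[[-110.39  -27.62]]
plate 113
[[-49.23  18.86]]
plate 113
[[-49.34 -25.83]]
```

drive_tool --series '[0.2,0.8,0,0,0,0,0,0.2,0,0,0,0,0,0,0.2,-5,0,0,0,0,0,0.2,-12,0,0,0,0,0,0.2,-15,0,-20,0,0,0,0.2,-20,0,-50,0,0,0,0.2,-20,0,-50,0,0,0,-1,0,0,0,0,0,0,-1,0,0,0,0,0,0]'

```text
t: 25.52
eef_pos: [0.5232, -0.0806, 0.1493]
tool_rot: [-0.001, 0.655, 0.756, 0.0]
contact_force: [-0.3, -0.0, -1.1]
gripper_width: 0.179
```

```bash
python3 - <<'E'
from car import *
np.set_printoptions(precision=2,suppress=True)
go(-.18,0,.15,-90)
t=cam('top');c=cam('wrist');s=cam('side')
a=cv2.resize(t['pixels'][180:265,205:320],(541,400),interpolation=cv2.INTER_CUBIC)
cv2.imwrite('pics/c12.png',np.vstack([np.hstack([a,cv2.resize(s['pixels'][150:270,190:338],(259*400//400,400//2)).repeat(1,0) if 0 else cv2.resize(s['pixels'][160:250,200:258+0],(258,400),interpolation=cv2.INTER_CUBIC)]),]))
cv2.imwrite('pics/w12.png',c['pixels'])
for p in [(-.11,.045,.022),(-.11,-.045,.022),(-.05,.09,.058),(-.05,-.09,.058),(0,0,.038),(0,0,.064)]: print(p,proj(c,np.r_[s2w(*p[:2]),p[2]]))
b=np.full((384,512,3),0,np.uint8)
im=np.hstack([cv2.resize(a,(400,296)),cv2.resize(c['pixels'],(395,296))]);cv2.imwrite('pics/c12.png',im)
E
```

```text
t 25.52 stage [-194.1   -1.6] z 149.3 tool-y deg -90.11 F [-0.3 -0.  -1.1] gw 0.18
shift tool mm [14.1 -1.6 -0.6]
rotvec [-0. -0. -0.]
shift in target tool axes [14.1 -1.6 -0.7]
(-0.11, 0.045, 0.022) [[190.44  73.17]]
(-0.11, -0.045, 0.022) [[322.86  72.9 ]]
(-0.05, 0.09, 0.058) [[ 84.94 -47.15]]
(-0.05, -0.09, 0.058) [[427.75 -48.04]]
(0, 0, 0.038) [[ 256.08 -144.54]]
(0, 0, 0.064) [[ 255.87 -178.18]]
```

View pics/c12.png

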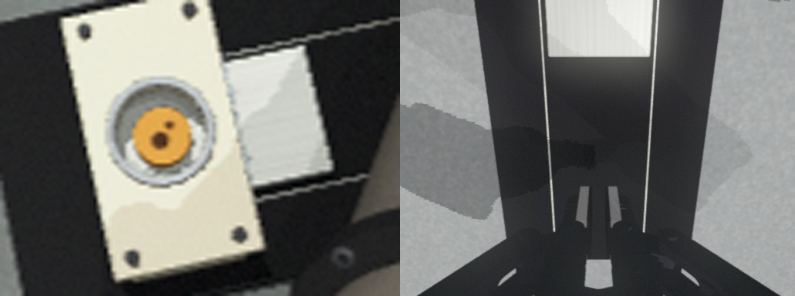

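Final look: the amber puck sits inside the collar in the crop (puck about (162,136), collar about (160,131)) and the carrier looks square. A numeric check of the centring follows.

```bash
python3 - <<'E'
from car import *
np.set_printoptions(precision=2,suppress=True)
t=cam('top');im=t['pixels'];x0,y0=230,195
big=cv2.resize(im[y0:y0+45,x0:x0+45],None,fx=8,fy=8,interpolation=cv2.INTER_CUBIC)
def up(p): return ((np.array(p)+.5)/8-.5)+[x0,y0]
hs=cv2.cvtColor(big,cv2.COLOR_BGR2HSV)
m=cv2.inRange(hs,(5,110,60),(25,255,255));m=cv2.morphologyEx(m,cv2.MORPH_CLOSE,np.ones((15,15)))
k=max(cv2.findContours(m,0,1)[0],key=cv2.contourArea);e=cv2.fitEllipse(cv2.convexHull(k));print('puck',up(e[0]),np.array(e[1])/8);pc=up(e[0])
pts(t,[pc],.038);pts(t,[pc],.034)
# collar: bluish-grey ring vs cream plate (saturation/b-r sign)
d=big[:,:,2].astype(int)-big[:,:,0]
m2=((d<12)&(d>-60)&(big.mean(2)>60)).astype(np.uint8)*255
k=max(cv2.findContours(m2,0,1)[0],key=cv2.contourArea);e=cv2.fitEllipse(cv2.convexHull(k));print('collar',up(e[0]),np.array(e[1])/8);
pts(t,[up(e[0])],.062)
# carrier exposed part in top + yaw
w=[x for x in blobs(t,(0,0,140),(180,70,255))[0]]
for x in w[:4]: print(cv2.contourArea(x),cv2.minAreaRect(x))
# tail corners & lines in wrist
c=cam('wrist');g=cv2.cvtColor(c['pixels'],cv2.COLOR_BGR2GRAY).astype(float)
for v in (20,60):
    for lo,hi in ((175,215),(300,345)): print(v,lo,g[v,lo:hi].astype(int).tolist())
for u in (210,256,305): print(u,g[62:82,u].astype(int).tolist())
E
```

```text
puck [251.31 218.89] [16.8  17.27]
[[-0.73 -0.32]]
[[-0.85 -1.01]]
collar [250.8  217.24] [31.72 31.91]
[[ 0.28 -0.24]]
4069.0 ((262.70135498046875, 215.6663818359375), (76.89075469970703, 67.42727661132812), 78.2317123413086)
240.5 ((249.62669372558594, 145.42123413085938), (18.37285041809082, 21.766035079956055), 24.443954467773438)
94.5 ((350.34149169921875, 136.42681884765625), (8.901905059814453, 20.61493682861328), 51.34019470214844)
82.5 ((403.8307800292969, 159.14614868164062), (19.101348876953125, 7.814188003540039), 82.87498474121094)
20 175 [60, 62, 65, 65, 75, 137, 194, 193, 115, 71, 70, 71, 70, 88, 151, 196, 209, 214, 212, 211, 210, 212, 214, 213, 212, 209, 209, 209, 209, 210, 213, 215, 215, 213, 211, 211, 212, 213, 213, 213]
20 300 [238, 238, 239, 240, 240, 239, 239, 239, 239, 238, 239, 239, 241, 242, 241, 241, 239, 237, 237, 237, 236, 238, 239, 241, 239, 231, 202, 143, 100, 97, 95, 110, 183, 228, 215, 125, 92, 89, 89, 86, 86, 85, 82, 83, 83]
60 175 [54, 59, 59, 58, 62, 60, 61, 87, 170, 198, 160, 85, 67, 66, 67, 74, 130, 176, 194, 200, 200, 200, 198, 200, 201, 202, 202, 200, 200, 200, 200, 202, 204, 205, 205, 203, 202, 201, 202, 202]
60 300 [225, 228, 229, 229, 227, 227, 226, 226, 226, 228, 230, 232, 231, 231, 235, 240, 240, 240, 239, 241, 243, 242, 240, 227, 184, 113, 93, 88, 89, 128, 206, 221, 164, 96, 84, 83, 82, 82, 80, 80, 79, 79, 75, 76, 75]
210 [203, 203, 203, 203, 203, 204, 203, 204, 203, 202, 185, 137, 81, 69, 69, 71, 69, 68, 68, 69]
256 [223, 224, 223, 224, 225, 224, 224, 223, 223, 222, 206, 153, 95, 81, 83, 83, 84, 81, 81, 81]
305 [227, 227, 226, 226, 227, 227, 227, 227, 226, 226, 206, 171, 104, 88, 88, 85, 85, 83, 83, 82]
```

Puck against collar: (-1.0, -0.1) mm, yaw within about 0.3°, which is good. Now the button, with the jaws shut.

drive_tool --series '[-1,20,0,0,0,0,0,-1,45,1,0,0,0,0,-1,50,2,0,0,0,0,-1,50,2,0,0,0,0,-1,50,2,0,0,0,0,-1,40,2,0,0,0,0,-1,20,0,0,0,0,0,-1,5,0,0,0,0,0,-1,0,0,0,0,0,0]'

```text
t: 26.9
eef_pos: [0.4928, 0.1962, 0.1497]
tool_rot: [0.0, 0.655, 0.755, -0.0]
contact_force: [-0.4, -0.5, 0.2]
gripper_width: -0.002
```

```bash
python3 - <<'E'
from car import *
from m import cen
np.set_printoptions(precision=4,suppress=True)
bx=w2s([.477,.296]);print(bx)
go(*bx,.06,-90)
T=cam('top');S=cam('side');W=cam('wrist','w13.png')
for n,c in (('W',W),('T',T),('S',S)):
    for b in blobs(c,(50,110,40),(82,255,255),30)[0][:3]: print(n,cv2.contourArea(b),cen(b),cv2.boundingRect(b),onz(c,[cen(b)],.027)[0][:2])
E
```

```text
[ 0.1853 -0.0103]
t 26.9 stage [ 84.2 -11.5] z 149.7 tool-y deg -90.2 F [-0.4 -0.5  0.2] gw -0.0
shift tool mm [101.1  -1.6  89.7]
rotvec [-0.0002  0.0007 -0.0035]
shift in target tool axes [101.   -1.2  89.7]
W 1753.0 (256.54506560182546, 42.59041642897889) (234, 18, 46, 50) [0.4775 0.2968]
T 52.0 (142.49358974358972, 250.43269230769232) (139, 246, 8, 10) [0.4383 0.3712]
S 276.5 (202.0355635925256, 270.9535864978903) (191, 263, 23, 17) [0.4681 0.3037]
S 175.5 (180.94586894586894, 314.6115859449192) (172, 308, 18, 14) [0.4271 0.3804]
```

```bash
python3 - <<'E'
from car import *
from m import cen
np.set_printoptions(precision=4,suppress=True)
W=cam('wrist');T=cam('top')
print(tri(W,(256.5,42.6),T,(174.1,232.1)))
c=blobs(W,(50,110,40),(82,255,255),30)[0][0];e=cv2.fitEllipse(c);print(e)
for z in (.017,.022,.027): print(z,onz(W,[e[0]],z))
b=w2s([.4777,.2968]);go(*b,.06,-90)
E
```

```text
(array([0.4776, 0.2971, 0.0198]), np.float64(0.0009141090791910284))
((256.4848327636719, 42.889793395996094), (45.578208923339844, 49.19257736206055), 178.82044982910156)
0.017 [[0.4774 0.2975 0.017 ]]
0.022 [[0.4775 0.2972 0.022 ]]
0.027 [[0.4775 0.2968 0.027 ]]
t 27.15 stage [ 84.4 -11.6] z 149.9 tool-y deg -90.22 F [ 0.2 -0.5 -0.2] gw -0.0
shift tool mm [101.5  -1.   89.9]
rotvec [ 0.0001  0.     -0.0039]
shift in target tool axes [101.5  -0.6  89.9]
```

drive_tool --series '[-1,25,0,0,0,0,0,-1,40,-0.8,0,0,0,0,-1,30,0,0,0,0,0,-1,6.5,0,0,0,0,0,-1,0,0,30,0,0,0,-1,0,0,40,0,0,0,-1,0,0,18,0,0,0,-1,0,0,2,0,0,0,-1,0,0,0,0,0,0]'

```text
t: 28.28
eef_pos: [0.4783, 0.2978, 0.0608]
tool_rot: [0.0, 0.655, 0.756, 0.001]
contact_force: [0.7, 0.9, 0.1]
gripper_width: 0.0
```

drive_tool --series '[-1,0,0,4,0,0,0,-1,0,0,3,0,0,0,-1,0,0,2,0,0,0,-1,0,0,0,0,0,0]'

```text
t: 28.78
eef_pos: [0.4773, 0.298, 0.0507]
tool_rot: [-0.0, 0.655, 0.756, -0.0]
contact_force: [0.3, -0.1, -0.3]
gripper_width: -0.001
```

Tip at about 29 mm and no contact yet. Going on in small steps.

drive_tool --series '[-1,0,0,1.5,0,0,0,-1,0,0,1.5,0,0,0,-1,0,0,0,0,0,0]'

```text
t: 29.15
eef_pos: [0.4774, 0.298, 0.0477]
tool_rot: [-0.0, 0.655, 0.756, -0.0]
contact_force: [0.6, 0.3, 0.5]
gripper_width: -0.001
```

drive_tool --series '[-1,0,0,1.5,0,0,0,-1,0,0,1.5,0,0,0,-1,0,0,0,0,0,0]'

```text
t: 29.52
eef_pos: [0.4773, 0.298, 0.0447]
tool_rot: [-0.0, 0.655, 0.756, -0.0]
contact_force: [0.1, 0.6, -0.0]
gripper_width: 0.001
```

drive_tool --series '[-1,0,0,1.5,0,0,0,-1,0,0,1,0,0,0,-1,0,0,0,0,0,0]'

```text
t: 29.9
eef_pos: [0.4775, 0.2981, 0.0424]
tool_rot: [-0.0, 0.655, 0.756, 0.0]
contact_force: [-0.6, 0.5, 2.8]
gripper_width: -0.006
```

Contact (2.8 N). Pressing on until it bottoms out.

drive_tool --series '[-1,0,0,1,0,0,0,-1,0,0,1,0,0,0,-1,0,0,1,0,0,0,-1,0,0,0,0,0,0]'

```text
t: 30.4
eef_pos: [0.4775, 0.298, 0.0393]
tool_rot: [0.0, 0.655, 0.756, 0.0]
contact_force: [-0.3, -1.1, 4.2]
gripper_width: -0.001
```

drive_tool --series '[-1,0,0,1,0,0,0,-1,0,0,1,0,0,0,-1,0,0,0,0,0,0]'

```text
t: 30.78
eef_pos: [0.4776, 0.298, 0.038]
tool_rot: [-0.0, 0.655, 0.756, 0.0]
contact_force: [-3.2, -1.7, 13.2]
gripper_width: 0.003
```

drive_tool --series '[-1,0,0,0.7,0,0,0,-1,0,0,0,0,0,0]'

```text
t: 31.02
eef_pos: [0.4776, 0.2981, 0.0379]
tool_rot: [-0.001, 0.655, 0.756, 0.0]
contact_force: [-5.0, -2.0, 19.2]
gripper_width: -0.004
```

It has hit the hard stop (19 N with no further travel). Releasing and lifting clear.

drive_tool --series '[-1,0,0,-2,0,0,0,-1,0,0,-5,0,0,0,-1,0,0,-20,0,0,0,-1,0,0,-50,0,0,0,-1,0,0,-50,0,0,0,-1,30,0,0,0,0,0,-1,30,0,0,0,0,0,-1,0,0,0,0,0,0,-1,0,0,0,0,0,0]'

```text
t: 32.15
eef_pos: [0.4689, 0.3566, 0.164]
tool_rot: [0.0, 0.655, 0.756, -0.0]
contact_force: [0.3, -0.6, -0.3]
gripper_width: -0.001
```

```bash
python3 - <<'E'
from car import *
from m import cen
np.set_printoptions(precision=2,suppress=True)
T=cam('top');S=cam('side')
for b in blobs(S,(50,110,40),(82,255,255),30)[0][:2]: print('S green',cv2.contourArea(b),cen(b))
for nm,r in dict(spr=((40,60,40),(56,200,200)),blue=((105,150,50),(125,255,255)),amber=((8,150,60),(22,255,255))).items():
    for n,c in (('T',T),('S',S)): print(nm,n,[(cv2.contourArea(b),np.round(cen(b),1).tolist()) for b in blobs(c,*r)[0][:4]])
k=[b for b in blobs(T,(8,150,60),(22,255,255))[0] if 235<cen(b)[0]<268 and cen(b)[1]>200]
for b in k: pts(T,[cen(b)],.038)
print(bot.get_obs()['t'],bot.get_obs()['contact_force'])
E
```

```text
S green 279.0 (202.05913978494624, 271.0304659498208)
S green 176.5 (180.97450424929178, 314.6392823418319)
spr T [(228.0, [184.9, 283.7])]
spr S [(757.0, [274.0, 300.2])]
blue T [(716.0, [195.9, 161.7])]
blue S [(240.5, [163.1, 221.2]), (126.0, [146.6, 217.1])]
amber T [(1351.5, [68.7, 4.4]), (186.0, [251.4, 219.0]), (29.5, [251.0, 154.8])]
amber S [(917.0, [51.5, 39.9]), (101.0, [205.9, 178.1])]
[[-0.81  0.03]]
32.25 [0.43 0.41 0.25]
```

```bash
python3 -c "
from station import bot
print(bot.hand_in())"
```

```text
the job is handed in; nothing more can be done
None
```

The carrier is in place under the bridge, the large green start button was pressed and released, and the job is handed in at about 32 s of the 72 s allowed. The hand-in gave no verdict.

I squared and centred the carrier with side pushes and tail pushes, then pushed it straight in by its tail. The highest force reading was about 19 N, on the button.

**Last checks**
- **Specimen:** about 1 mm short of the opening's centre along the stage, and within about 0.4 mm across it. The wrist camera, the collar fit and the last top view agree to within 1 mm. I judged that close enough and did not nudge it again.
- **Squareness:** within about 0.3°.
- **Button:** it reached its hard stop at 19 N, about 6 mm after first contact, and was back at its earlier side-view position after release.
- **Bystanders:** the slide box and spare puck are at their original pixels in the top view. The jar was only seen in passing and looked unmoved; I did not measure it on its own. In the last side view the slide box shows in two pieces, probably because the arm partly hides it, so I relied on the top view there.
- **Button height:** the early camera estimate was about 17–20 mm; contact came with the fingertips at about 20–22 mm, so I pressed by force reading instead.

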